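# Pack the finger-plane kit

## Robot

A 6-joint arm with a two-finger parallel gripper is mounted at the origin on the work surface. World frame = base frame: x ahead of the robot, y to its left, z up, the work surface at z = 0. Lengths are in m, angles in rad, forces in N, time in s.
With the tool pointing down it reaches from about 0.25 to 0.725 m from the base axis. Payload 4 kg.
Tool frame: the origin (TCP) lies between the finger pads; the fingertips stand 11 mm ahead of it and the grasp point (between the pads) lies 8 mm behind it (bot.tip_extent is the distance from the TCP to the fingertips, in m); z points along the fingers, y is the line along which they close (so a half turn about z gives the same grasp; the last joint's range is limited). The gripper opens to 85 mm and grips with 20 to 120 N. Pads are 22 mm wide; open, the fingers measure 114 mm over their backs; the gripper's body (76 mm by 85 mm) begins 54 mm behind the grasp point. The pads swing forward as they close: fully open they stand 13 mm farther back than shut.
Start: joints at [-1.215, 0.241, 0.005, 1.335, 0, 1.571], TCP at [0.174, -0.469, 0.242] pointing down, gripper open.
Joint ranges: [-2.72, 2.72], [-1.05, 1.87], [-1.09, 1.28], [-1.99, 2.15], [-1.42, 1.44], [-3.14, 3.14]. Speed limits (rad/s): [2.79, 2.79, 3.14, 3.14, 3.14, 3.14].

## Interface

Orientations are given as a unit quaternion [x, y, z, w].
In Python, from workcell import bot gives the robot as it stands. The module is installed in compiled form; this text tells all that it offers.
- The arm moves only by the tool drive_tool, never from a script. Its argument "rows" is a list of rows, each an object of numbers: "dx", "dy", "dz": the shift along the tool's x, y, z in units of 50 mm (1.0 is 50 mm); "wx", "wy", "wz": the turn, a rotation vector about the tool's x, y, z in units of 5 degrees (1.0 is 5 degrees); "hand": the finger opening in mm, from 0 to 85.4. A call has 1 to 20 rows; each row is the pose to reach, as a shift and turn from the pose commanded when the call began, along the tool's axes at that moment; what a row does not reach only later rows make up. A row lasts 1/10 s, in which the tool goes at most 50 mm and 8.59 degrees, less where a joint would pass 70% of its speed; a pose out of reach is approached as far as the arm can. A call with a gripper value outside its range is refused whole. The fingers move at their own pace and stop on an object; the grip force is fixed at half the most. Time passes only in rows, so rows that repeat a pose let the fingers close. It gives the time, the measured TCP pose, the force, the opening and the grip force at its end, in the units of the state.
- bot.get_obs(): the state, without advancing time (a new reading comes with each control period).
- bot.camera(name): name is "scene" or "top" or "wrist"; returns the picture (480x640x3 uint8, red, green, blue); there is no depth.
- bot.get_calibration(name): a dict with "vfov" (degrees; the focal length in pixels is half the picture's height over the tangent of half this angle, whatever the lens; pixels are square), "cx", "cy" (the principal point, pixels), "origin" and "rotation" of the camera in the world; the wrist camera has in their place "mount" (4x4, takes a point from camera to tool coordinates, whose origin is the TCP and whose axes are the flange's). Camera axes: x right, y up, looking along -z (the intrinsics and any distortion apply to the point x, -y, -z); pixel columns grow to the right and rows downward; lengths in m; the calibration is good to about 2 mm. A picture is of the moment at which its call begins: read the wrist's pose just before it. get_calibration takes no time and is no camera call.
- bot.job_done(): hands the job in; it is judged then, once.
Trained networks look in the newest picture that a camera, given by its name, has taken for a name from the list of things; names that differ only in an ending like _2 or _b are one class to them, and where a whole thing is asked for, a point or a joint stands for the part that bears it (a point fixed in the world has none). Each returns a list of dicts, best first, with "score" (0 to 1); they miss things now and then, are a little off and sometimes report something else, mostly with a low value. They report only what shows in the picture. A call takes as long as a camera call. They do not tell look-alikes from the thing itself.
- bot.look_for(camera, thing): "extent" ([centre column, centre row, width, height] in pixels, round what is visible of it).
- bot.outline_of(camera, thing): "region" (480x640 bool, what is visible of it) and "extent" ([centre column, centre row, width, height] in pixels, round what is visible of it).
The state is a dict: "clock": time; "joint_pos": joint angles; "joint_vel": joint speeds; "tau": joint torques, N m; "eef_pos": TCP position; "tool_rot": TCP orientation; "ft_force": force on the tool from outside, world axes, zero at the start; "ft_torque": the same for the moment, N m; "grip_width": finger opening in m; "grasp_force": force on a finger pad.
Only numpy, scipy, OpenCV 4.12 (cv2) and the standard library are available. Lean on these libraries where they do the work, as an engineer would, in place of code of your own. Each camera call takes 0.05 s, during which the arm holds its last target. There are 200 camera calls.

## Task

Pack the violin maker's plane kit into the wooden tray: stand each of the three brass finger planes in the middle of the felt pad of its wedge's colour, and the honing stone with the yellow ends in the middle of the yellow pad, all upright and lying lengthwise with their pads (either way round). The two black iron planes belong to someone else: leave them where they stand. Finish with everything let go and at rest.

Things in the scene. Friction and masses are not known exactly. Their poses are not given: they have to be found in the camera images.
- large_brass_center (a point): Large gold-coloured brass finger plane with green wedge on top: round-ended on its sole, 60 long (x) x 34 wide (y) x 39 mm high. Sides flat and parallel over the middle 26 of the length, up to 30 mm; ends 20 high; a thin slanted blade rises to 42 at the -x end of the wedge. Point at its centre, 20 mm above the sole; z up. About 0.2 kg. Loose on the grey mat (fixed, top 4 mm above the bench).
- medium_brass_center (a point): Medium gold-coloured brass finger plane with red wedge on top: round-ended on its sole, 52 long (x) x 28 wide (y) x 39 mm high. Sides flat and parallel over the middle 24 of the length, up to 30 mm; ends 20 high; a thin slanted blade rises to 42 at the -x end of the wedge. Point at its centre, 20 mm above the sole; z up. About 0.15 kg. Loose on the grey mat (fixed, top 4 mm above the bench).
- small_brass_center (a point): Small gold-coloured brass finger plane with blue wedge on top: round-ended on its sole, 44 long (x) x 22 wide (y) x 39 mm high. Sides flat and parallel over the middle 22 of the length, up to 30 mm; ends 20 high; a thin slanted blade rises to 42 at the -x end of the wedge. Point at its centre, 20 mm above the sole; z up. About 0.1 kg. Loose on the grey mat (fixed, top 4 mm above the bench).
- stone_center (a point): the honing stone: a pale grey stone (46 x 24) in a pale wooden holder with yellow ends, 70 long (x) x 30 wide (y) x 40 mm high in all. The holder is 26 high, the stone narrower (24) above it, from 26 to 40. Point at its centre, 20 mm above its underside; x lengthwise, z up. About 0.16 kg. Loose on the grey mat (fixed, top 4 mm above the bench).
- large_iron_center (a point): Large black iron finger plane with green wedge on top: round-ended on its sole, 60 long (x) x 34 wide (y) x 39 mm high. Sides flat and parallel over the middle 26 of the length, up to 30 mm; ends 20 high; a thin slanted blade rises to 42 at the -x end of the wedge. Point at its centre, 20 mm above the sole; z up. Not in the kit. Loose on the grey mat (fixed, top 4 mm above the bench).
- small_iron_center (a point): Small black iron finger plane with blue wedge on top: round-ended on its sole, 44 long (x) x 22 wide (y) x 39 mm high. Sides flat and parallel over the middle 22 of the length, up to 30 mm; ends 20 high; a thin slanted blade rises to 42 at the -x end of the wedge. Point at its centre, 20 mm above the sole; z up. Not in the kit. Loose on the grey mat (fixed, top 4 mm above the bench).
- pad_green_top (a point): green felt pad, 94 long (x) x 56 mm wide (y); four pads lie two by two in the kit tray, any colour in any corner (centres 104 apart lengthwise, 110 sideways). Point at the centre of its upper face, 14 mm above the bench; z up. The fixed wooden tray is 232 x 232, its floor 10 above the bench, its rim 7 thick and 18 mm above the bench.
- pad_red_top (a point): red felt pad, 94 long (x) x 56 mm wide (y); four pads lie two by two in the kit tray, any colour in any corner (centres 104 apart lengthwise, 110 sideways). Point at the centre of its upper face, 14 mm above the bench; z up. The fixed wooden tray is 232 x 232, its floor 10 above the bench, its rim 7 thick and 18 mm above the bench.
- pad_blue_top (a point): blue felt pad, 94 long (x) x 56 mm wide (y); four pads lie two by two in the kit tray, any colour in any corner (centres 104 apart lengthwise, 110 sideways). Point at the centre of its upper face, 14 mm above the bench; z up. The fixed wooden tray is 232 x 232, its floor 10 above the bench, its rim 7 thick and 18 mm above the bench.
- pad_yellow_top (a point): yellow felt pad, 94 long (x) x 56 mm wide (y); four pads lie two by two in the kit tray, any colour in any corner (centres 104 apart lengthwise, 110 sideways). Point at the centre of its upper face, 14 mm above the bench; z up. The fixed wooden tray is 232 x 232, its floor 10 above the bench, its rim 7 thick and 18 mm above the bench.
Not all that is in view belongs to the job. Leave any pink look-alike of the part that bears stone_center alone.

How it is judged:
At the end, for the whole second after the job is handed in: Each brass plane on the pad of its wedge's colour, the stone on the yellow one: centred within 15 mm along and across, lengthwise within 0.35 rad either way round, upright within 0.15 rad, on the felt (5 mm), at rest; iron planes upright, within 30 mm of their starts (x of large_brass_center in the frame of pad_green_top between -0.015 and 0.015 m and y of large_brass_center in the frame of pad_green_top between -0.015 and 0.015 m and z of large_brass_center in the frame of pad_green_top between 0.015 and 0.025 m and angle between the x axis of large_brass_center and the x axis of pad_green_top, either way round below 0.35 rad and angle between each of large_brass_center, medium_brass_center, small_brass_center, stone_center, large_iron_center, small_iron_center's own z axis and vertical below 0.15 rad and linear speed of each of large_brass, medium_brass, small_brass, stone below 0.02 m/s and x of medium_brass_center in the frame of pad_red_top between -0.015 and 0.015 m and y of medium_brass_center in the frame of pad_red_top between -0.015 and 0.015 m and z of medium_brass_center in the frame of pad_red_top between 0.015 and 0.025 m and angle between the x axis of medium_brass_center and the x axis of pad_red_top, either way round below 0.35 rad and x of small_brass_center in the frame of pad_blue_top between -0.015 and 0.015 m and y of small_brass_center in the frame of pad_blue_top between -0.015 and 0.015 m and z of small_brass_center in the frame of pad_blue_top between 0.015 and 0.025 m and angle between the x axis of small_brass_center and the x axis of pad_blue_top, either way round below 0.35 rad and x of stone_center in the frame of pad_yellow_top between -0.015 and 0.015 m and y of stone_center in the frame of pad_yellow_top between -0.015 and 0.015 m and z of stone_center in the frame of pad_yellow_top between 0.015 and 0.025 m and angle between the x axis of stone_center and the x axis of pad_yellow_top, either way round below 0.35 rad and distance of each of large_iron_center, small_iron_center from where it was at the start of the episode below 0.03 m); the robot touches nothing.
It fails at once if a black iron plane was lifted, shoved or tipped (distance of any of large_iron_center, small_iron_center from where it was at the start of the episode above 0.03 m or angle between any of large_iron_center, small_iron_center's own z axis and vertical above 0.5 rad).
It also fails if it takes over 112 s, if anything falls off the work surface, if the arm or the gripper's body presses on something with over 40 N, if the wrist force passes 120 N, or if a joint passes its speed limit or range.

## Working session

There is one attempt and no reset: what is moved stays moved. The work goes in short steps, Python scripts to look and compute and a tool call to move; the robot and the scene stay as the last step left them, time stands still between calls to the robot, and variables do not carry over. Pictures are saved under pics/ and viewed, at most 14 in all, crops included, and the job is handed in when it is done.

Besides the shell and the picture viewer there is one more tool, called after "Request:" as name(argument=value, ...), one argument or row to a line, values as JSON. drive_tool: Moves the arm, as the interface text tells. Its arguments: {"type":"object","properties":{"rows":{"type":"array","items":{"type":"object","properties":{"dx":{"type":"number"},"dy":{"type":"number"},"dz":{"type":"number"},"wx":{"type":"number"},"wy":{"type":"number"},"wz":{"type":"number"},"hand":{"type":"number"}}}}},"required":["rows"]}

```bash
mkdir -p pics; python3 - <<'E'
from workcell import bot
import cv2
for n in("top","scene"):
    im=bot.camera(n); cv2.imwrite(f"pics/{n}0.png",im[:,:,::-1]); c=bot.get_calibration(n); print(n,c)
print(bot.get_calibration("wrist")); o=bot.get_obs(); print(o['clock'],o['eef_pos'],o['tool_rot'])
for t in "large_brass_center medium_brass_center small_brass_center stone_center large_iron_center small_iron_center pad_green_top pad_red_top pad_blue_top pad_yellow_top".split():
    print(t,[(round(d['score'],2),[round(v) for v in d['extent']]) for d in bot.look_for("top",t)[:4]])
E
```

```text
top {'vfov': 46.563235306522046, 'cx': 314.0515081867319, 'cy': 240.95601373575948, 'origin': array([0.30726635, 0.071315  , 1.44157182]), 'rotation': array([-0.04979335,  0.05487136,  0.71366453, -0.69655775])}
scene {'vfov': 55.464936329232984, 'cx': 320.03459028497167, 'cy': 238.2314448725736, 'origin': array([1.17630807, 0.31239883, 0.61842025]), 'rotation': array([0.24639654, 0.35286075, 0.72796273, 0.53371182])}
{'vfov': 58.40449209319149, 'cx': 315.7006710364837, 'cy': 233.24555900183526, 'mount': array([[ 8.76540216e-05,  9.60385220e-01,  2.78675836e-01,
         7.10914601e-02],
       [ 9.99999995e-01, -7.08022060e-05, -7.05358211e-05,
        -3.94079521e-04],
       [-4.80106961e-05,  2.78675841e-01, -9.60385221e-01,
        -1.30346731e-01],
       [ 0.00000000e+00,  0.00000000e+00,  0.00000000e+00,
         1.00000000e+00]])}
0.1 [ 0.17398839 -0.46815822  0.24148699] [ 9.84216498e-01  1.76965987e-01 -1.63843088e-04 -9.47963503e-04]
large_brass_center [(0.55, [216, 218, 17, 25])]
medium_brass_center [(0.61, [303, 229, 13, 23])]
small_brass_center [(0.47, [300, 267, 14, 23]), (0.21, [430, 244, 22, 36])]
stone_center [(0.89, [162, 185, 33, 17]), (0.84, [227, 315, 29, 28])]
large_iron_center [(0.83, [258, 258, 12, 19])]
small_iron_center [(0.45, [265, 189, 11, 16])]
pad_green_top [(0.66, [390, 240, 25, 35])]
pad_red_top [(0.87, [395, 200, 26, 38])]
pad_blue_top [(0.88, [435, 203, 26, 40]), (0.33, [257, 257, 16, 18]), (0.33, [266, 189, 15, 19])]
pad_yellow_top [(0.71, [431, 242, 22, 39])]
```

View pics/top0.png

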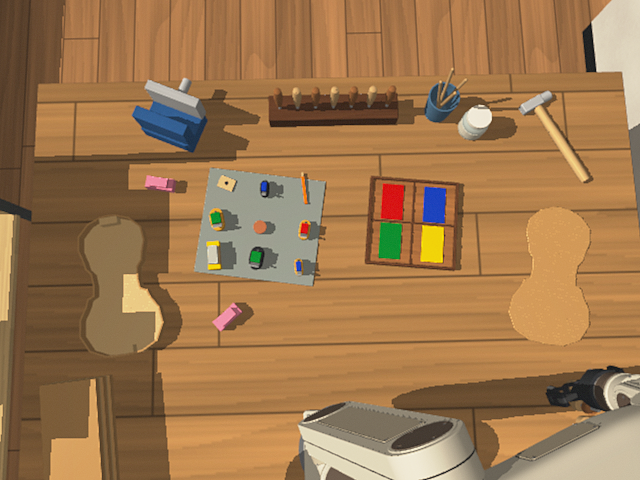

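View pics/scene0.png

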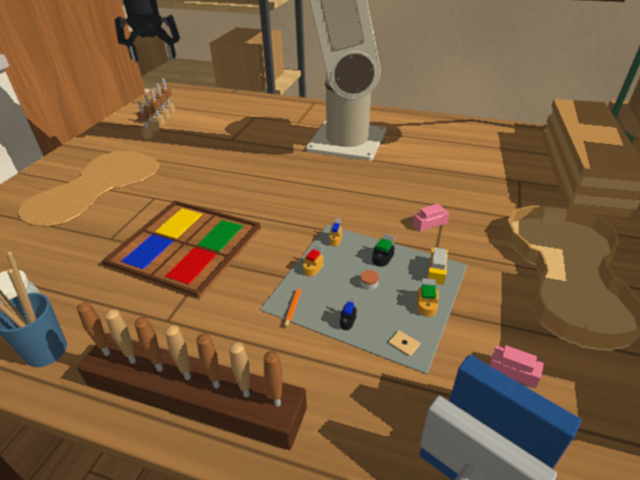

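The top picture shows these candidates:

| Item | Pixel |
|---|---|
| Large brass, green wedge | (216,219) |
| Large iron, green wedge | (257,257) |
| Medium brass, red wedge | (304,230) |
| Small brass, blue wedge | (299,267) |
| Small iron, blue wedge | (265,188) |
| Stone, yellow ends | (213,255) |
| Pink look-alikes | (160,184), (228,316) |
| Red pad | (393,202) |
| Blue pad | (434,205) |
| Green pad | (390,241) |
| Yellow pad | (431,243) |

The network's 0.89 stone hits are the pink look-alikes, and its iron/brass hits agree with the picture.

```bash
cat > h.py <<'E'
from workcell import bot
import numpy as np, cv2
from scipy.spatial.transform import Rotation as R
def cam(name,obs=None):
    c=bot.get_calibration(name); f=240/np.tan(np.radians(c['vfov']/2))
    if name=='wrist':
        o=obs or bot.get_obs(); T=R.from_quat(o['tool_rot']).as_matrix(); m=c['mount']
        return f,c['cx'],c['cy'],T@m[:3,:3],T@m[:3,3]+o['eef_pos']
    return f,c['cx'],c['cy'],R.from_quat(c['rotation']).as_matrix(),np.array(c['origin'])
def back(K,uv,z):
    f,cx,cy,M,o=K; uv=np.atleast_2d(uv).astype(float)
    d=np.c_[(uv[:,0]-cx)/f,-(uv[:,1]-cy)/f,-np.ones(len(uv))]@M.T
    return o+d*((z-o[2])/d[:,2])[:,None]
def proj(K,p):
    f,cx,cy,M,o=K; q=(np.atleast_2d(p)-o)@M
    return np.c_[cx+f*q[:,0]/-q[:,2],cy-f*q[:,1]/-q[:,2]]
def move(target,yaw=None):
    """print tool-frame shift (50mm units) and wz (5deg units) to target TCP, tool down; yaw = angle of tool x in world"""
    o=bot.get_obs(); Rt=R.from_quat(o['tool_rot']); T=Rt.as_matrix()
    d=T.T@(np.array(target)-o['eef_pos'])/0.05
    print('shift',d.round(3),'eef',o['eef_pos'].round(4),'yaw',np.arctan2(T[1,0],T[0,0]).round(4))
    if yaw is not None:
        X=np.array([np.cos(yaw),np.sin(yaw),0]);Z=np.array([0,0,-1.]);G=np.c_[X,np.cross(Z,X),Z]
        print('w',(np.degrees((R.from_matrix(T.T@G)).as_rotvec())/5).round(3))
E
python3 - <<'E'
from h import *
K=cam('top')
for n,uv,z in [('LB',(216,219),.04),('LI',(257,257),.04),('MB',(304,230),.04),('SB',(299,267),.04),('SI',(265,188),.04),('st',(213,255),.044),('pr',(393,202),.014),('pb',(434,205),.014),('pg',(390,241),.014),('py',(431,243),.014),('mat',(262,226),.004)]:
    p=back(K,uv,z)[0]; print(n,p.round(3),np.hypot(*p[:2]).round(3))
m=[back(K,x,.004)[0].round(3) for x in ((211,168),(326,182),(313,286),(194,271))];print(m)
move([.35,0.18,.42],0.)
E
```

```text
LB [0.579 0.308 0.04 ] 0.656
LI [0.479 0.204 0.04 ] 0.52
MB [0.545 0.084 0.04 ] 0.552
SB [0.451 0.098 0.04 ] 0.461
SI [0.657 0.182 0.04 ] 0.682
st [0.486 0.314 0.044] 0.579
pr [ 0.618 -0.151  0.014] 0.636
pb [ 0.608 -0.258  0.014] 0.66
pg [ 0.515 -0.138  0.014] 0.534
py [ 0.508 -0.244  0.014] 0.563
mat [0.564 0.193 0.004] 0.597
[array([0.724, 0.327, 0.004]), array([0.679, 0.023, 0.004]), array([0.405, 0.064, 0.004]), array([0.451, 0.37 , 0.004])]
shift [  7.816 -10.936  -3.553] eef [ 0.1742 -0.4687  0.2423] yaw 0.3558
w [-0.    -0.     4.077]
```

```bash
python3 - <<'E'
from h import *
move([.58,-0.2,.25],0.)
E
```

```text
shift [ 9.48  -2.21  -0.153] eef [ 0.1742 -0.4687  0.2423] yaw 0.3558
w [-0.    -0.     4.077]
```

Request:
drive_tool(
  rows=[
    {"dx": 3,"dy": -0.7,"dz": -0.15,"wz": 2},
    {"dx": 6,"dy": -1.4,"dz": -0.15,"wz": 4.08},
    {"dx": 9.48,"dy": -2.21,"dz": -0.15,"wz": 4.08},
    {"dx": 9.48,"dy": -2.21,"dz": -0.15,"wz": 4.08},
    {"dx": 9.48,"dy": -2.21,"dz": -0.15,"wz": 4.08},
    {"dx": 9.48,"dy": -2.21,"dz": -0.15,"wz": 4.08},
    {"dx": 9.48,"dy": -2.21,"dz": -0.15,"wz": 4.08},
    {"dx": 9.48,"dy": -2.21,"dz": -0.15,"wz": 4.08},
    {"dx": 9.48,"dy": -2.21,"dz": -0.15,"wz": 4.08},
    {"dx": 9.48,"dy": -2.21,"dz": -0.15,"wz": 4.08},
    {"dx": 9.48,"dy": -2.21,"dz": -0.15,"wz": 4.08},
    {"dx": 9.48,"dy": -2.21,"dz": -0.15,"wz": 4.08},
    {"dx": 9.48,"dy": -2.21,"dz": -0.15,"wz": 4.08},
    {"dx": 9.48,"dy": -2.21,"dz": -0.15,"wz": 4.08},
    {"dx": 9.48,"dy": -2.21,"dz": -0.15,"wz": 4.08},
  ],
)

```text
invalid input at $.rows[0]: expected keys dx, dy, dz, wx, wy, wz, hand
```

Request:
drive_tool(
  rows=[
    {"dx": 9.48,"dy": -2.21,"dz": -0.15,"wx": 0,"wy": 0,"wz": 4.08,"hand": 85},
    {"dx": 9.48,"dy": -2.21,"dz": -0.15,"wx": 0,"wy": 0,"wz": 4.08,"hand": 85},
    {"dx": 9.48,"dy": -2.21,"dz": -0.15,"wx": 0,"wy": 0,"wz": 4.08,"hand": 85},
    {"dx": 9.48,"dy": -2.21,"dz": -0.15,"wx": 0,"wy": 0,"wz": 4.08,"hand": 85},
    {"dx": 9.48,"dy": -2.21,"dz": -0.15,"wx": 0,"wy": 0,"wz": 4.08,"hand": 85},
    {"dx": 9.48,"dy": -2.21,"dz": -0.15,"wx": 0,"wy": 0,"wz": 4.08,"hand": 85},
    {"dx": 9.48,"dy": -2.21,"dz": -0.15,"wx": 0,"wy": 0,"wz": 4.08,"hand": 85},
    {"dx": 9.48,"dy": -2.21,"dz": -0.15,"wx": 0,"wy": 0,"wz": 4.08,"hand": 85},
    {"dx": 9.48,"dy": -2.21,"dz": -0.15,"wx": 0,"wy": 0,"wz": 4.08,"hand": 85},
    {"dx": 9.48,"dy": -2.21,"dz": -0.15,"wx": 0,"wy": 0,"wz": 4.08,"hand": 85},
    {"dx": 9.48,"dy": -2.21,"dz": -0.15,"wx": 0,"wy": 0,"wz": 4.08,"hand": 85},
    {"dx": 9.48,"dy": -2.21,"dz": -0.15,"wx": 0,"wy": 0,"wz": 4.08,"hand": 85},
    {"dx": 9.48,"dy": -2.21,"dz": -0.15,"wx": 0,"wy": 0,"wz": 4.08,"hand": 85},
    {"dx": 9.48,"dy": -2.21,"dz": -0.15,"wx": 0,"wy": 0,"wz": 4.08,"hand": 85},
  ],
)

```text
clock: 2.0
eef_pos: [0.579, -0.2011, 0.2502]
tool_rot: [1.0, -0.001, -0.0, 0.0]
ft_force: [0.4, -0.5, 0.2]
grip_width: 0.085
grasp_force: 0.0
```

```bash
python3 - <<'E'
from h import *
o=bot.get_obs(); im=bot.camera('wrist'); cv2.imwrite('pics/w1.png',im[:,:,::-1]); K=cam('wrist',o)
cv2.imwrite('w1.png',im[:,:,::-1]); np.savez('w1.npz',o=o['eef_pos'],q=o['tool_rot'])
print(o['clock'],o['eef_pos'],o['joint_vel'].round(3))
hsv=cv2.cvtColor(im,cv2.COLOR_RGB2HSV)
for n,lo,hi in [('red',(0,170,90),(4,255,255)),('green',(50,120,60),(75,255,255)),('blue',(105,120,60),(125,255,255)),('yel',(22,170,120),(32,255,255))]:
    m=cv2.inRange(hsv,lo,hi); nl,l,s,c=cv2.connectedComponentsWithStats(m)
    for i in 1+np.argsort(-s[1:,4])[:2]:
        (ctr)=c[i]; pts=np.argwhere(l==i)[:,::-1]; w=back(K,pts,.014)[:,:2].astype(np.float32)
        r=cv2.minAreaRect(w*1000); print(n,s[i,4],c[i].round(),w.mean(0).round(4),[np.round(x,1) for x in r])
move([.6,0.19,.3],0.)
E
```

```text
2.0 [ 0.57896188 -0.20105189  0.25019631] [-0.008 -0.006  0.002 -0.001  0.002  0.001]
red 7479 [254. 142.] [ 0.6226 -0.149 ] [array([ 621. , -148.8]), array([55.7, 92.9]), np.float64(84.1)]
green 5858 [247. 258.] [ 0.52   -0.1385] [array([ 518.6, -138.4]), array([55. , 92.9]), np.float64(84.0)]
blue 7253 [383. 155.] [ 0.6113 -0.2577] [array([ 609.7, -257.6]), array([55.6, 92.7]), np.float64(84.0)]
yel 8 [364. 222.] [ 0.5537 -0.2428] [array([ 553.7, -242.8]), array([6.3, 0.8]), np.float64(81.5)]
yel 6 [402. 226.] [ 0.5499 -0.2765] [array([ 549.9, -276.6]), array([4.6, 0.7]), np.float64(78.3)]
shift [ 0.402 -7.823 -0.995] eef [ 0.579  -0.2011  0.2504] yaw -0.0023
w [ 0.003 -0.004 -0.027]
```

View pics/w1.png

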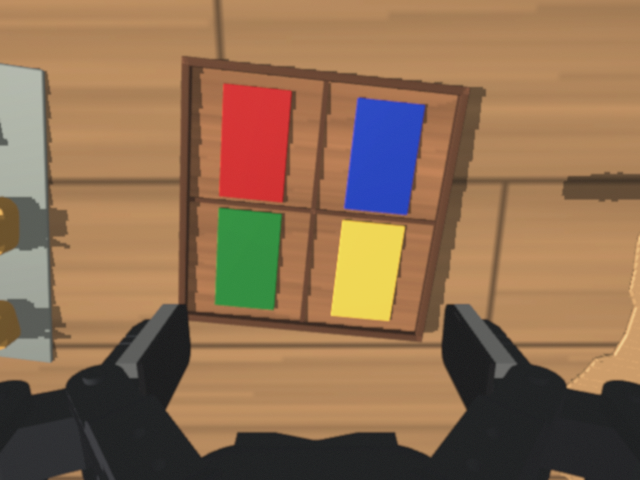

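The wrist view shows the red pad at (254,142), blue at (383,155), green at (247,258) and yellow at about (367,270). They measure 55.5 × 93 mm at -6°, which fits the given sizes. Next is the mat.

Request:
drive_tool(
  rows=[
    {"dx": 0.4,"dy": -7.8,"dz": -1.0,"wx": 0,"wy": 0,"wz": 0,"hand": 85},
    {"dx": 0.4,"dy": -7.8,"dz": -1.0,"wx": 0,"wy": 0,"wz": 0,"hand": 85},
    {"dx": 0.4,"dy": -7.8,"dz": -1.0,"wx": 0,"wy": 0,"wz": 0,"hand": 85},
    {"dx": 0.4,"dy": -7.8,"dz": -1.0,"wx": 0,"wy": 0,"wz": 0,"hand": 85},
    {"dx": 0.4,"dy": -7.8,"dz": -1.0,"wx": 0,"wy": 0,"wz": 0,"hand": 85},
    {"dx": 0.4,"dy": -7.8,"dz": -1.0,"wx": 0,"wy": 0,"wz": 0,"hand": 85},
    {"dx": 0.4,"dy": -7.8,"dz": -1.0,"wx": 0,"wy": 0,"wz": 0,"hand": 85},
    {"dx": 0.4,"dy": -7.8,"dz": -1.0,"wx": 0,"wy": 0,"wz": 0,"hand": 85},
    {"dx": 0.4,"dy": -7.8,"dz": -1.0,"wx": 0,"wy": 0,"wz": 0,"hand": 85},
    {"dx": 0.4,"dy": -7.8,"dz": -1.0,"wx": 0,"wy": 0,"wz": 0,"hand": 85},
    {"dx": 0.4,"dy": -7.8,"dz": -1.0,"wx": 0,"wy": 0,"wz": 0,"hand": 85},
    {"dx": 0.4,"dy": -7.8,"dz": -1.0,"wx": 0,"wy": 0,"wz": 0,"hand": 85},
  ],
)

```text
clock: 3.25
eef_pos: [0.6096, 0.0618, 0.2988]
tool_rot: [0.999, 0.042, -0.002, -0.02]
ft_force: [-0.2, 0.9, -0.1]
grip_width: 0.0847
grasp_force: 0.0
```

```bash
python3 - <<'E'
from h import *
o=bot.get_obs(); im=bot.camera('wrist'); cv2.imwrite('pics/w2.png',im[:,:,::-1]); K=cam('wrist',o)
np.savez('w2.npz',**{k:o[k] for k in('eef_pos','tool_rot')})
print(o['clock'],o['eef_pos'],o['joint_vel'].round(3))
for t in "large_brass medium_brass small_brass stone large_iron small_iron".split():
    print(t,[(round(d['score'],2),[round(v) for v in d['extent']]) for d in bot.look_for("wrist",t+'_center')[:3]])
E
```

```text
3.25 [0.60961959 0.0618407  0.29883038] [0.012 0.017 0.038 0.023 0.004 0.001]
large_brass [(0.94, [76, 192, 59, 64])]
medium_brass [(0.83, [300, 243, 38, 63])]
small_brass [(0.79, [278, 331, 22, 55])]
stone [(0.74, [74, 276, 54, 73])]
large_iron [(0.85, [179, 288, 48, 51])]
small_iron [(0.87, [203, 121, 37, 54])]
```

View pics/w2.png

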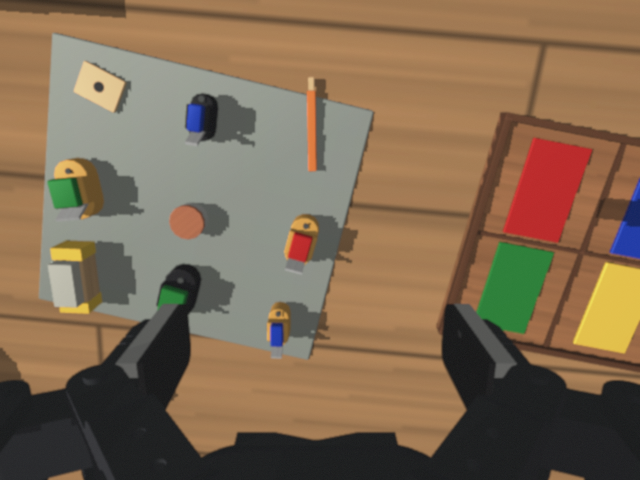

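The mat view shows large brass at (76,190), stone at (73,276), large iron at (179,288), medium brass at (301,243), small brass at (278,330) and small iron at (203,118). The boxes from the networks agree. I'll fit each object's pose by its silhouette.

```bash
cat >> h.py <<'E'
from scipy.optimize import minimize
DIM={'large_brass':(60,34,26),'medium_brass':(52,28,24),'small_brass':(44,22,22),'large_iron':(60,34,26),'small_iron':(44,22,22),'stone':(70,30,46)}
def box(l,w,z0,z1): return [[sx*l/2,sy*w/2,z] for sx in(-1,1) for sy in(-1,1) for z in(z0,z1)]
def parts(n):
    l,w,m=DIM[n]
    if n=='stone': return [np.array(box(70,30,0,26)),np.array(box(46,24,26,40))]
    t=np.linspace(0,2*np.pi,32); a=(l-m)/2; e=[[np.sign(np.cos(x))*m/2+a*np.cos(x),w/2*np.sin(x),z] for x in t for z in(0,20)]
    return [np.array(e),np.array(box(m,w,0,30)),np.array(box(m,w*.6,30,39))]
def sil(K,n,x,y,yaw,z0,S=4,box=None):
    c,s=np.cos(yaw),np.sin(yaw); im=np.zeros((480,640),np.uint8)
    for P in parts(n):
        p=P/1000; q=np.c_[x+c*p[:,0]-s*p[:,1],y+s*p[:,0]+c*p[:,1],z0+p[:,2]]
        h=cv2.convexHull(proj(K,q).astype(np.float32)); cv2.fillConvexPoly(im,np.round(h*16).astype(np.int32),1,cv2.LINE_8,4)
    return im>0
def fit(K,n,reg,z0=.004,yaws=np.radians([-60,-30,0,30,60,90])):
    ys,xs=np.nonzero(reg); c0=back(K,(xs.mean(),ys.mean()),z0+.018)[0,:2]
    g=lambda v:-(lambda s:(s&reg).sum()/(s|reg).sum())(sil(K,n,v[0]/1000,v[1]/1000,v[2]/50,z0))
    best=None
    for y in yaws:
        v0=np.array([*c0*1000,y*50]); r=minimize(g,v0,method='Nelder-Mead',options=dict(initial_simplex=np.vstack([v0,v0+[6,0,0],v0+[0,6,0],v0+[0,0,12]]),xatol=.1,fatol=1e-3,maxiter=150))
        if best is None or r.fun<best.fun: best=r
    return best.x[0]/1000,best.x[1]/1000,best.x[2]/50,-best.fun
E
python3 - <<'E'
from h import *
o=bot.get_obs(); im=bot.camera('wrist'); K=cam('wrist',o); dbg=im[:,:,::-1].copy()
print(o['eef_pos'])
for t in DIM:
    d=bot.outline_of('wrist',t+'_center')
    if not d: print(t,'none'); continue
    f=fit(K,t,d[0]['region']); print(t,round(d[0]['score'],2),[round(v) for v in d[0]['extent']],np.round(f,4))
    c,_=cv2.findContours(sil(K,t,*f[:3],.004).astype(np.uint8),0,1); cv2.drawContours(dbg,c,-1,(255,255,0),1)
    c,_=cv2.findContours(d[0]['region'].astype(np.uint8),0,1); cv2.drawContours(dbg,c,-1,(255,0,255),1)
cv2.imwrite('pics/f2.png',cv2.resize(dbg[80:380,20:420],None,fx=2,fy=2))
E
```

```text
[0.60943679 0.0624152  0.29902117]
large_brass 0.71 [76, 190, 54, 60] [0.5818 0.3098 0.0788 0.9232]
medium_brass 0.59 [302, 245, 36, 60] [ 0.5493  0.0836 -0.1913  0.8938]
small_brass 0.49 [517, 290, 73, 89] [ 0.5413 -0.1391 -0.5922  0.3496]
large_iron 0.9 [178, 286, 48, 53] [ 0.4805  0.2073 -0.3114  0.7446]
small_iron 0.65 [204, 120, 37, 57] [0.6608 0.1852 2.9876 0.9044]
stone 0.74 [76, 277, 52, 77] [0.4881 0.3162 0.0597 0.9435]
```

View pics/f2.png

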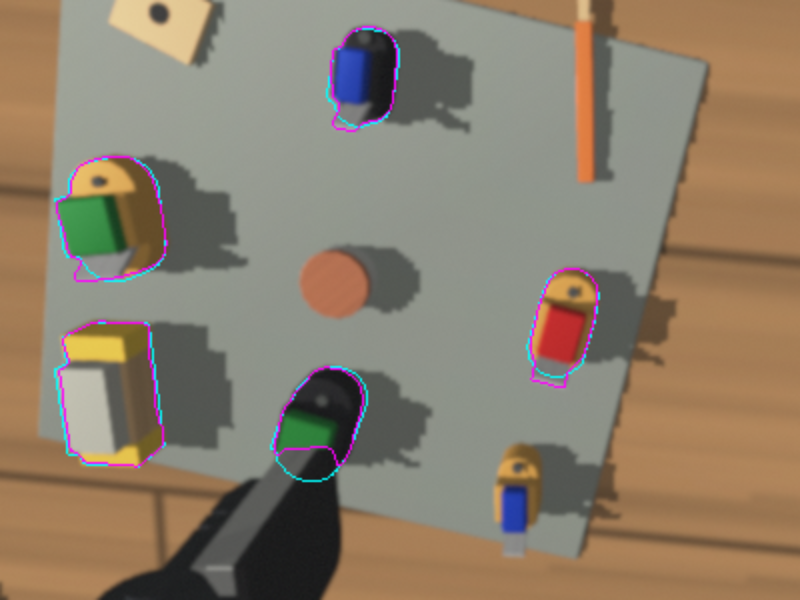

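The fits for large brass, medium brass, small iron and stone lie on their outlines (IoU about 0.9 or better). Large iron is partly hidden by the finger. The small brass is visible at (278,330), but its top outline hit was the green pad, so I'll redo it later. I'll start with the medium brass.

```bash
python3 - <<'E'
from h import *
move([.5493,.0836,.10],-.191); move([.5493,.0836,.02],-.191)
E
```

```text
shift [-1.158 -0.365  4.   ] eef [0.6095 0.0625 0.2991] yaw 0.0844
w [-0.445  0.08   3.155]
shift [-1.156 -0.302  5.599] eef [0.6095 0.0625 0.2991] yaw 0.0844
w [-0.445  0.08   3.155]
```

Request:
drive_tool(
  rows=[
    {"dx": -1.16,"dy": -0.36,"dz": 4.0,"wx": -0.44,"wy": 0.08,"wz": 3.16,"hand": 70},
    {"dx": -1.16,"dy": -0.36,"dz": 4.0,"wx": -0.44,"wy": 0.08,"wz": 3.16,"hand": 70},
    {"dx": -1.16,"dy": -0.36,"dz": 4.0,"wx": -0.44,"wy": 0.08,"wz": 3.16,"hand": 70},
    {"dx": -1.16,"dy": -0.36,"dz": 4.0,"wx": -0.44,"wy": 0.08,"wz": 3.16,"hand": 70},
    {"dx": -1.16,"dy": -0.36,"dz": 4.0,"wx": -0.44,"wy": 0.08,"wz": 3.16,"hand": 70},
    {"dx": -1.16,"dy": -0.36,"dz": 4.0,"wx": -0.44,"wy": 0.08,"wz": 3.16,"hand": 70},
    {"dx": -1.16,"dy": -0.36,"dz": 4.0,"wx": -0.44,"wy": 0.08,"wz": 3.16,"hand": 70},
    {"dx": -1.16,"dy": -0.36,"dz": 4.0,"wx": -0.44,"wy": 0.08,"wz": 3.16,"hand": 70},
  ],
)

```text
clock: 4.75
eef_pos: [0.5369, -0.0512, 0.1075]
tool_rot: [0.998, -0.058, 0.001, -0.02]
ft_force: [-0.3, -0.3, 0.5]
grip_width: 0.0698
grasp_force: 0.0
```

```bash
python3 - <<'E'
from h import *
move([.5493,.0836,.02],-.191)
o=bot.get_obs();im=bot.camera('wrist');K=cam('wrist',o); cv2.imwrite('pics/w3.png',im[:,:,::-1])
for t in('medium_brass','small_brass','large_iron'):
    for d in bot.outline_of('wrist',t+'_center')[:2]: print(t,round(d['score'],2),[round(v) for v in d['extent']],np.round(fit(K,t,d['region']),4))
E
```

```text
shift [-0.063 -2.633  1.858] eef [ 0.5369 -0.0512  0.1075] yaw -0.1159
w [-0.461  0.025  0.861]
medium_brass 0.62 [76, 251, 88, 116] [ 0.5499  0.083  -0.2215  0.8838]
small_brass 0.6 [96, 367, 36, 26] [ 0.4736  0.09   -0.8437  0.1862]
```

View pics/w3.png

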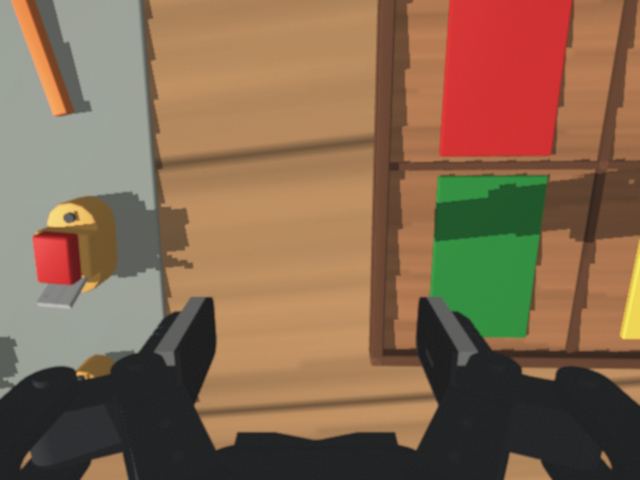

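```bash
python3 - <<'E'
from h import *
o=bot.get_obs();print(o['joint_pos'].round(3),o['joint_vel'].round(3),o['clock'],o['eef_pos'])
E
```

```text
[-0.117  0.412 -0.117  1.041  0.04   3.141] [-0.002 -0.003  0.004 -0.001 -0.    -0.   ] 4.95 [ 0.53738701 -0.05119745  0.10825007]
```

Request:
drive_tool(
  rows=[
    {"dx": 0,"dy": 0,"dz": 0,"wx": 0,"wy": 0,"wz": 0,"hand": 70},
  ],
)

```text
clock: 5.05
eef_pos: [0.5374, -0.0513, 0.1083]
tool_rot: [0.998, -0.058, 0.001, -0.02]
ft_force: [0.5, -0.2, 0.4]
grip_width: 0.0699
grasp_force: 0.0
```

```bash
python3 - <<'E'
from h import *
o=bot.get_obs();print(o['joint_pos'].round(3),o['joint_vel'].round(3),o['clock'],o['eef_pos'])
E
```

```text
[-0.117  0.412 -0.117  1.041  0.04   3.141] [-0.002  0.003 -0.003  0.    -0.001  0.   ] 5.05 [ 0.53735899 -0.05129424  0.10828713]
```

The last joint hit its range limit (3.14), so I need the grasp half a turn round.

```bash
python3 - <<'E'
from h import *
move([.47,.05,.20],1.4)
E
```

```text
shift [-1.572 -1.929 -1.759] eef [ 0.5374 -0.0513  0.1083] yaw -0.116
w [ -0.366  -0.352 -17.369]
```

Request:
drive_tool(
  rows=[
    {"dx": -1.57,"dy": -1.93,"dz": -1.76,"wx": -0.37,"wy": -0.35,"wz": -17.4,"hand": 70},
    {"dx": -1.57,"dy": -1.93,"dz": -1.76,"wx": -0.37,"wy": -0.35,"wz": -17.4,"hand": 70},
    {"dx": -1.57,"dy": -1.93,"dz": -1.76,"wx": -0.37,"wy": -0.35,"wz": -17.4,"hand": 70},
    {"dx": -1.57,"dy": -1.93,"dz": -1.76,"wx": -0.37,"wy": -0.35,"wz": -17.4,"hand": 70},
    {"dx": -1.57,"dy": -1.93,"dz": -1.76,"wx": -0.37,"wy": -0.35,"wz": -17.4,"hand": 70},
    {"dx": -1.57,"dy": -1.93,"dz": -1.76,"wx": -0.37,"wy": -0.35,"wz": -17.4,"hand": 70},
    {"dx": -1.57,"dy": -1.93,"dz": -1.76,"wx": -0.37,"wy": -0.35,"wz": -17.4,"hand": 70},
    {"dx": -1.57,"dy": -1.93,"dz": -1.76,"wx": -0.37,"wy": -0.35,"wz": -17.4,"hand": 70},
    {"dx": -1.57,"dy": -1.93,"dz": -1.76,"wx": -0.37,"wy": -0.35,"wz": -17.4,"hand": 70},
    {"dx": -1.57,"dy": -1.93,"dz": -1.76,"wx": -0.37,"wy": -0.35,"wz": -17.4,"hand": 70},
    {"dx": -1.57,"dy": -1.93,"dz": -1.76,"wx": -0.37,"wy": -0.35,"wz": -17.4,"hand": 70},
    {"dx": -1.57,"dy": -1.93,"dz": -1.76,"wx": -0.37,"wy": -0.35,"wz": -17.4,"hand": 70},
  ],
)

```text
clock: 6.25
eef_pos: [0.4697, 0.05, 0.1998]
tool_rot: [0.765, 0.644, -0.0, -0.0]
ft_force: [-0.1, -0.5, -0.2]
grip_width: 0.0701
grasp_force: 0.0
```

```bash
python3 - <<'E'
from h import *
print(bot.get_obs()['joint_pos'].round(3)); move([.45,.15,.25],2.95)
E
```

```text
[ 0.106  0.211 -0.147  1.214  0.     1.848]
shift [ 1.904 -0.729 -1.003] eef [0.4697 0.05   0.1998] yaw 1.3998
w [-5.0000e-03 -7.0000e-03 -1.7763e+01]
```

Request:
drive_tool(
  rows=[
    {"dx": 1.9,"dy": -0.73,"dz": -1.0,"wx": 0,"wy": 0,"wz": -17.76,"hand": 70},
    {"dx": 1.9,"dy": -0.73,"dz": -1.0,"wx": 0,"wy": 0,"wz": -17.76,"hand": 70},
    {"dx": 1.9,"dy": -0.73,"dz": -1.0,"wx": 0,"wy": 0,"wz": -17.76,"hand": 70},
    {"dx": 1.9,"dy": -0.73,"dz": -1.0,"wx": 0,"wy": 0,"wz": -17.76,"hand": 70},
    {"dx": 1.9,"dy": -0.73,"dz": -1.0,"wx": 0,"wy": 0,"wz": -17.76,"hand": 70},
    {"dx": 1.9,"dy": -0.73,"dz": -1.0,"wx": 0,"wy": 0,"wz": -17.76,"hand": 70},
    {"dx": 1.9,"dy": -0.73,"dz": -1.0,"wx": 0,"wy": 0,"wz": -17.76,"hand": 70},
    {"dx": 1.9,"dy": -0.73,"dz": -1.0,"wx": 0,"wy": 0,"wz": -17.76,"hand": 70},
    {"dx": 1.9,"dy": -0.73,"dz": -1.0,"wx": 0,"wy": 0,"wz": -17.76,"hand": 70},
    {"dx": 1.9,"dy": -0.73,"dz": -1.0,"wx": 0,"wy": 0,"wz": -17.76,"hand": 70},
    {"dx": 1.9,"dy": -0.73,"dz": -1.0,"wx": 0,"wy": 0,"wz": -17.76,"hand": 70},
    {"dx": 1.9,"dy": -0.73,"dz": -1.0,"wx": 0,"wy": 0,"wz": -17.76,"hand": 70},
    {"dx": 1.9,"dy": -0.73,"dz": -1.0,"wx": 0,"wy": 0,"wz": -17.76,"hand": 70},
  ],
)

```text
clock: 7.55
eef_pos: [0.4495, 0.1496, 0.2495]
tool_rot: [0.096, 0.995, -0.0, -0.001]
ft_force: [-0.4, -0.5, 0.3]
grip_width: 0.0697
grasp_force: 0.0
```

```bash
python3 - <<'E'
from h import *
o=bot.get_obs(); im=bot.camera('wrist'); K=cam('wrist',o); dbg=im[:,:,::-1].copy()
print(o['eef_pos'],o['joint_pos'].round(3))
for t in DIM:
  for d in bot.outline_of('wrist',t+'_center')[:2]:
    f=fit(K,t,d['region']); print(t,round(d['score'],2),[round(v) for v in d['extent']],np.round(f,4))
    c,_=cv2.findContours(sil(K,t,*f[:3],.004).astype(np.uint8),0,1); cv2.drawContours(dbg,c,-1,(255,255,0),1)
cv2.imwrite('pics/f4.png',dbg)
move([.5493,.0836,.1],-.19+np.pi)
E
```

```text
[0.44950736 0.14964698 0.24954584] [ 3.210e-01  1.860e-01 -4.500e-02  1.341e+00  1.000e-03  5.130e-01]
large_brass 0.85 [514, 302, 57, 64] [0.5827 0.3093 0.2098 0.9493]
medium_brass 0.98 [265, 312, 38, 61] [ 0.551   0.0827 -0.237   0.929 ]
small_brass 0.73 [262, 209, 35, 51] [0.4532 0.0996 0.0603 0.8916]
large_iron 0.56 [387, 214, 47, 75] [0.4796 0.2073 2.9779 0.9309]
small_iron 0.81 [393, 398, 31, 55] [ 0.6616  0.1847 -0.0027  0.9107]
stone 0.79 [452, 35, 86, 71] [ 0.332   0.2812 -0.8235  0.9743]
stone 0.7 [514, 301, 58, 66] [0.5841 0.3092 0.3157 0.7122]
shift [-2.215 -0.919  2.985] eef [0.4494 0.1497 0.2494] yaw 2.9516
w [-0.003 -0.017  0.   ]
```

View pics/f4.png

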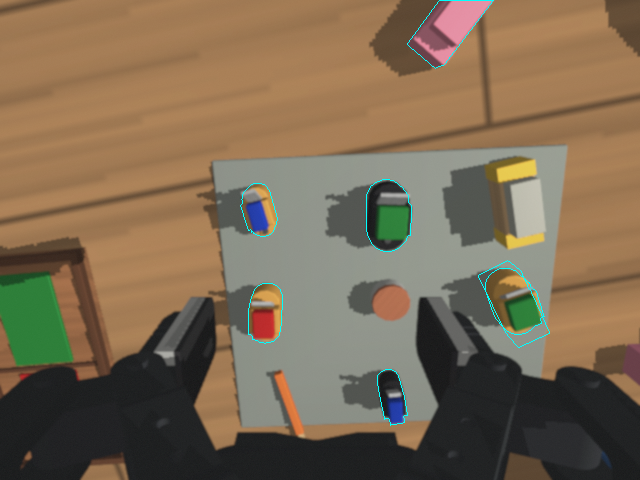

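Small brass now fits at (260,209), and medium brass at (265,312) agrees with the earlier fit. The network's stone hits here are the pink look-alike and the large brass. The real stone is at (516,203), known from the earlier view. Next: grasp the medium brass.

```bash
python3 - <<'E'
from h import *
y=-.215+np.pi; move([.55,.083,.08],y);move([.55,.083,.02],y)
E
```

```text
shift [-2.232 -0.929  3.385] eef [0.4494 0.1497 0.2494] yaw 2.9516
w [-0.003 -0.017  0.287]
shift [-2.234 -0.928  4.585] eef [0.4494 0.1497 0.2494] yaw 2.9516
w [-0.003 -0.017  0.287]
```

Request:
drive_tool(
  rows=[
    {"dx": -2.23,"dy": -0.93,"dz": 3.3,"wx": 0,"wy": 0,"wz": 0.29,"hand": 70},
    {"dx": -2.23,"dy": -0.93,"dz": 3.3,"wx": 0,"wy": 0,"wz": 0.29,"hand": 70},
    {"dx": -2.23,"dy": -0.93,"dz": 3.3,"wx": 0,"wy": 0,"wz": 0.29,"hand": 70},
    {"dx": -2.23,"dy": -0.93,"dz": 3.3,"wx": 0,"wy": 0,"wz": 0.29,"hand": 70},
    {"dx": -2.23,"dy": -0.93,"dz": 3.3,"wx": 0,"wy": 0,"wz": 0.29,"hand": 70},
    {"dx": -2.23,"dy": -0.93,"dz": 3.3,"wx": 0,"wy": 0,"wz": 0.29,"hand": 70},
    {"dx": -2.23,"dy": -0.93,"dz": 4.0,"wx": 0,"wy": 0,"wz": 0.29,"hand": 70},
    {"dx": -2.23,"dy": -0.93,"dz": 4.58,"wx": 0,"wy": 0,"wz": 0.29,"hand": 70},
    {"dx": -2.23,"dy": -0.93,"dz": 4.58,"wx": 0,"wy": 0,"wz": 0.29,"hand": 70},
    {"dx": -2.23,"dy": -0.93,"dz": 4.58,"wx": 0,"wy": 0,"wz": 0.29,"hand": 70},
    {"dx": -2.23,"dy": -0.93,"dz": 4.58,"wx": 0,"wy": 0,"wz": 0.29,"hand": 15},
    {"dx": -2.23,"dy": -0.93,"dz": 4.58,"wx": 0,"wy": 0,"wz": 0.29,"hand": 15},
    {"dx": -2.23,"dy": -0.93,"dz": 4.58,"wx": 0,"wy": 0,"wz": 0.29,"hand": 15},
    {"dx": -2.23,"dy": -0.93,"dz": 4.58,"wx": 0,"wy": 0,"wz": 0.29,"hand": 15},
    {"dx": -2.23,"dy": -0.93,"dz": 4.58,"wx": 0,"wy": 0,"wz": 0.29,"hand": 15},
    {"dx": -2.23,"dy": -0.93,"dz": 4.58,"wx": 0,"wy": 0,"wz": 0.29,"hand": 15},
    {"dx": -2.23,"dy": -0.93,"dz": 4.58,"wx": 0,"wy": 0,"wz": 0.29,"hand": 15},
    {"dx": -2.23,"dy": -0.93,"dz": 4.58,"wx": 0,"wy": 0,"wz": 0.29,"hand": 15},
  ],
)

```text
clock: 9.7
eef_pos: [0.5512, 0.0833, 0.0223]
tool_rot: [0.107, 0.994, 0.0, 0.001]
ft_force: [-0.5, -0.4, 6.6]
grip_width: 0.027
grasp_force: 60.5
```

```bash
python3 - <<'E'
from h import *
y=-.105+np.pi; move([.621,-.1488,.09],y);move([.621,-.1488,.031],y)
E
```

```text
shift [-2.356 -4.235 -1.356] eef [0.5512 0.0833 0.0223] yaw 2.9267
w [ 0.011  0.019 -1.259]
shift [-2.354 -4.237 -0.176] eef [0.5512 0.0833 0.0223] yaw 2.9267
w [ 0.011  0.019 -1.259]
```

Request:
drive_tool(
  rows=[
    {"dx": 0,"dy": 0,"dz": -0.7,"wx": 0,"wy": 0,"wz": 0,"hand": 15},
    {"dx": 0,"dy": 0,"dz": -1.4,"wx": 0,"wy": 0,"wz": 0,"hand": 15},
    {"dx": -2.35,"dy": -4.24,"dz": -1.4,"wx": 0,"wy": 0,"wz": -1.26,"hand": 15},
    {"dx": -2.35,"dy": -4.24,"dz": -1.4,"wx": 0,"wy": 0,"wz": -1.26,"hand": 15},
    {"dx": -2.35,"dy": -4.24,"dz": -1.4,"wx": 0,"wy": 0,"wz": -1.26,"hand": 15},
    {"dx": -2.35,"dy": -4.24,"dz": -1.4,"wx": 0,"wy": 0,"wz": -1.26,"hand": 15},
    {"dx": -2.35,"dy": -4.24,"dz": -1.4,"wx": 0,"wy": 0,"wz": -1.26,"hand": 15},
    {"dx": -2.35,"dy": -4.24,"dz": -1.4,"wx": 0,"wy": 0,"wz": -1.26,"hand": 15},
    {"dx": -2.35,"dy": -4.24,"dz": -1.4,"wx": 0,"wy": 0,"wz": -1.26,"hand": 15},
    {"dx": -2.35,"dy": -4.24,"dz": -1.4,"wx": 0,"wy": 0,"wz": -1.26,"hand": 15},
    {"dx": -2.35,"dy": -4.24,"dz": -1.4,"wx": 0,"wy": 0,"wz": -1.26,"hand": 15},
    {"dx": -2.35,"dy": -4.24,"dz": -1.4,"wx": 0,"wy": 0,"wz": -1.26,"hand": 15},
  ],
)

```text
clock: 10.9
eef_pos: [0.6194, -0.1477, 0.0903]
tool_rot: [0.051, 0.999, 0.0, -0.001]
ft_force: [-0.9, -1.0, -1.8]
grip_width: 0.0267
grasp_force: 59.6
```

```bash
python3 - <<'E'
from h import *
o=bot.get_obs();print(o['joint_pos'].round(3),o['grip_width'])
y=-.105+np.pi; move([.621,-.1488,.033],y)
im=bot.camera('wrist');cv2.imwrite('pics/w5.png',im[:,:,::-1])
E
```

```text
[-0.234  0.606  0.159  1.126 -0.    -0.131] 0.026697615922420488
shift [-0.036 -0.018  1.146] eef [ 0.6194 -0.1477  0.0903] yaw 3.0387
w [ 0.    -0.02   0.024]
```

View pics/w5.png

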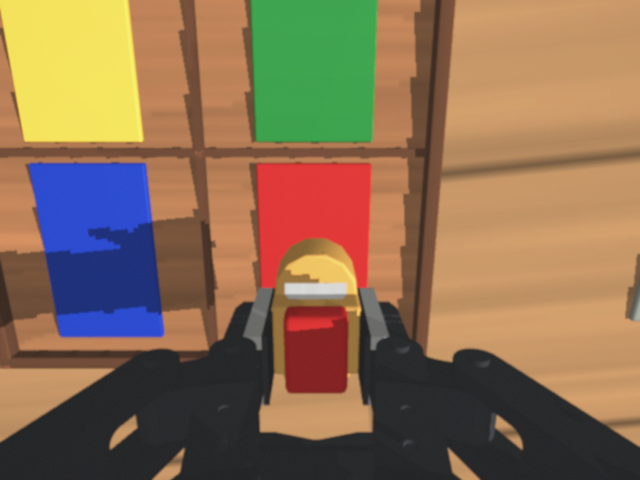

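The medium brass is held straight at (317,320), over the red pad. Lowering and releasing.

Request:
drive_tool(
  rows=[
    {"dx": -0.03,"dy": -0.02,"dz": 0.4,"wx": 0,"wy": 0,"wz": 0,"hand": 15},
    {"dx": -0.03,"dy": -0.02,"dz": 0.8,"wx": 0,"wy": 0,"wz": 0,"hand": 15},
    {"dx": -0.03,"dy": -0.02,"dz": 1.0,"wx": 0,"wy": 0,"wz": 0,"hand": 15},
    {"dx": -0.03,"dy": -0.02,"dz": 1.14,"wx": 0,"wy": 0,"wz": 0,"hand": 15},
    {"dx": -0.03,"dy": -0.02,"dz": 1.14,"wx": 0,"wy": 0,"wz": 0,"hand": 15},
    {"dx": -0.03,"dy": -0.02,"dz": 1.14,"wx": 0,"wy": 0,"wz": 0,"hand": 15},
    {"dx": -0.03,"dy": -0.02,"dz": 1.14,"wx": 0,"wy": 0,"wz": 0,"hand": 60},
    {"dx": -0.03,"dy": -0.02,"dz": 1.14,"wx": 0,"wy": 0,"wz": 0,"hand": 60},
    {"dx": -0.03,"dy": -0.02,"dz": 1.14,"wx": 0,"wy": 0,"wz": 0,"hand": 60},
    {"dx": -0.03,"dy": -0.02,"dz": 1.14,"wx": 0,"wy": 0,"wz": 0,"hand": 60},
    {"dx": -0.03,"dy": -0.02,"dz": 0,"wx": 0,"wy": 0,"wz": 0,"hand": 60},
    {"dx": -0.03,"dy": -0.02,"dz": -0.6,"wx": 0,"wy": 0,"wz": 0,"hand": 60},
    {"dx": -0.03,"dy": -0.02,"dz": -0.6,"wx": 0,"wy": 0,"wz": 0,"hand": 60},
    {"dx": -0.03,"dy": -0.02,"dz": -0.6,"wx": 0,"wy": 0,"wz": 0,"hand": 60},
  ],
)

```text
clock: 12.35
eef_pos: [0.6219, -0.1506, 0.1218]
tool_rot: [0.052, 0.999, -0.0, 0.001]
ft_force: [0.4, -0.1, -0.3]
grip_width: 0.0601
grasp_force: 0.0
```

```bash
python3 - <<'E'
from h import *
o=bot.get_obs();im=bot.camera('wrist');K=cam('wrist',o);cv2.imwrite('pics/w6.png',im[:,:,::-1])
for d in bot.outline_of('wrist','medium_brass_center')[:1]: print(round(d['score'],2),[round(v) for v in d['extent']],np.round(fit(K,'medium_brass',d['region'],.014),4))
y=.06+np.pi; move([.4532,.0996,.12],y);move([.4532,.0996,.024],y)
E
```

```text
0.91 [317, 240, 59, 98] [ 0.6207 -0.1499 -0.1263  0.9477]
shift [ 3.842  4.617 -0.005] eef [ 0.6201 -0.1501  0.119 ] yaw 3.0366
w [ 0.006 -0.042 -1.89 ]
shift [3.835 4.617 1.915] eef [ 0.6201 -0.1501  0.119 ] yaw 3.0366
w [ 0.006 -0.042 -1.89 ]
```

The medium brass sits within 1 mm of the red pad's centre. Small brass next.

Request:
drive_tool(
  rows=[
    {"dx": 3.84,"dy": 4.62,"dz": 0,"wx": 0,"wy": 0,"wz": -1.89,"hand": 60},
    {"dx": 3.84,"dy": 4.62,"dz": 0,"wx": 0,"wy": 0,"wz": -1.89,"hand": 60},
    {"dx": 3.84,"dy": 4.62,"dz": 0,"wx": 0,"wy": 0,"wz": -1.89,"hand": 60},
    {"dx": 3.84,"dy": 4.62,"dz": 0,"wx": 0,"wy": 0,"wz": -1.89,"hand": 60},
    {"dx": 3.84,"dy": 4.62,"dz": 0,"wx": 0,"wy": 0,"wz": -1.89,"hand": 60},
    {"dx": 3.84,"dy": 4.62,"dz": 0,"wx": 0,"wy": 0,"wz": -1.89,"hand": 60},
    {"dx": 3.84,"dy": 4.62,"dz": 0,"wx": 0,"wy": 0,"wz": -1.89,"hand": 60},
    {"dx": 3.84,"dy": 4.62,"dz": 0,"wx": 0,"wy": 0,"wz": -1.89,"hand": 60},
    {"dx": 3.84,"dy": 4.62,"dz": 0,"wx": 0,"wy": 0,"wz": -1.89,"hand": 60},
    {"dx": 3.84,"dy": 4.62,"dz": 0,"wx": 0,"wy": 0,"wz": -1.89,"hand": 60},
    {"dx": 3.84,"dy": 4.62,"dz": 0,"wx": 0,"wy": 0,"wz": -1.89,"hand": 60},
  ],
)

```text
clock: 13.55
eef_pos: [0.4548, 0.0983, 0.1201]
tool_rot: [-0.029, 1.0, -0.0, -0.001]
ft_force: [-0.5, 0.2, 0.1]
grip_width: 0.0599
grasp_force: 0.0
```

```bash
python3 - <<'E'
from h import *
y=.06+np.pi
o=bot.get_obs();im=bot.camera('wrist');K=cam('wrist',o)
for d in bot.outline_of('wrist','small_brass_center')[:1]:
  f=np.round(fit(K,'small_brass',d['region'],.004),4); print(round(d['score'],2),[round(v) for v in d['extent']],f)
move([.4532,.0996,.024],y)
E
```

```text
0.85 [318, 237, 41, 84] [0.4537 0.0997 0.0547 0.9378]
shift [0.025 0.021 1.925] eef [0.4547 0.0986 0.1202] yaw -3.0835
w [ 0.001 -0.019 -0.022]
```

Request:
drive_tool(
  rows=[
    {"dx": 0.02,"dy": 0.02,"dz": 0.9,"wx": 0,"wy": 0,"wz": 0,"hand": 60},
    {"dx": 0.02,"dy": 0.02,"dz": 1.5,"wx": 0,"wy": 0,"wz": 0,"hand": 60},
    {"dx": 0.02,"dy": 0.02,"dz": 1.92,"wx": 0,"wy": 0,"wz": 0,"hand": 60},
    {"dx": 0.02,"dy": 0.02,"dz": 1.92,"wx": 0,"wy": 0,"wz": 0,"hand": 60},
    {"dx": 0.02,"dy": 0.02,"dz": 1.92,"wx": 0,"wy": 0,"wz": 0,"hand": 60},
    {"dx": 0.02,"dy": 0.02,"dz": 1.92,"wx": 0,"wy": 0,"wz": 0,"hand": 10},
    {"dx": 0.02,"dy": 0.02,"dz": 1.92,"wx": 0,"wy": 0,"wz": 0,"hand": 10},
    {"dx": 0.02,"dy": 0.02,"dz": 1.92,"wx": 0,"wy": 0,"wz": 0,"hand": 10},
    {"dx": 0.02,"dy": 0.02,"dz": 1.92,"wx": 0,"wy": 0,"wz": 0,"hand": 10},
    {"dx": 0.02,"dy": 0.02,"dz": 1.92,"wx": 0,"wy": 0,"wz": 0,"hand": 10},
    {"dx": 0.02,"dy": 0.02,"dz": 1.92,"wx": 0,"wy": 0,"wz": 0,"hand": 10},
    {"dx": 0.02,"dy": 0.02,"dz": 1.92,"wx": 0,"wy": 0,"wz": 0,"hand": 10},
  ],
)

```text
clock: 14.85
eef_pos: [0.4543, 0.1006, 0.0259]
tool_rot: [-0.03, 1.0, 0.0, 0.001]
ft_force: [-0.2, -0.3, 6.5]
grip_width: 0.0206
grasp_force: 60.0
```

```bash
python3 - <<'E'
from h import *
y=-.105+np.pi; move([.6097,-.2576,.1],y)
E
```

```text
shift [-2.676 -7.338 -1.481] eef [0.4543 0.1006 0.0259] yaw -3.0816
w [0.006 0.018 1.891]
```

Request:
drive_tool(
  rows=[
    {"dx": 0,"dy": 0,"dz": -0.75,"wx": 0,"wy": 0,"wz": 0,"hand": 10},
    {"dx": 0,"dy": 0,"dz": -1.5,"wx": 0,"wy": 0,"wz": 0,"hand": 10},
    {"dx": -2.68,"dy": -7.34,"dz": -1.6,"wx": 0,"wy": 0,"wz": 1.89,"hand": 10},
    {"dx": -2.68,"dy": -7.34,"dz": -1.6,"wx": 0,"wy": 0,"wz": 1.89,"hand": 10},
    {"dx": -2.68,"dy": -7.34,"dz": -1.6,"wx": 0,"wy": 0,"wz": 1.89,"hand": 10},
    {"dx": -2.68,"dy": -7.34,"dz": -1.6,"wx": 0,"wy": 0,"wz": 1.89,"hand": 10},
    {"dx": -2.68,"dy": -7.34,"dz": -1.6,"wx": 0,"wy": 0,"wz": 1.89,"hand": 10},
    {"dx": -2.68,"dy": -7.34,"dz": -1.6,"wx": 0,"wy": 0,"wz": 1.89,"hand": 10},
    {"dx": -2.68,"dy": -7.34,"dz": -1.6,"wx": 0,"wy": 0,"wz": 1.89,"hand": 10},
    {"dx": -2.68,"dy": -7.34,"dz": -1.6,"wx": 0,"wy": 0,"wz": 1.89,"hand": 10},
    {"dx": -2.68,"dy": -7.34,"dz": -1.6,"wx": 0,"wy": 0,"wz": 1.89,"hand": 10},
    {"dx": -2.68,"dy": -7.34,"dz": -1.6,"wx": 0,"wy": 0,"wz": 1.89,"hand": 10},
    {"dx": -2.68,"dy": -7.34,"dz": -1.6,"wx": 0,"wy": 0,"wz": 1.89,"hand": 10},
    {"dx": -2.68,"dy": -7.34,"dz": -1.6,"wx": 0,"wy": 0,"wz": 1.89,"hand": 10},
    {"dx": -2.68,"dy": -7.34,"dz": -1.6,"wx": 0,"wy": 0,"wz": 1.89,"hand": 10},
  ],
)

```text
clock: 16.35
eef_pos: [0.6088, -0.2565, 0.1046]
tool_rot: [0.052, 0.999, 0.0, -0.001]
ft_force: [0.2, -0.7, -0.7]
grip_width: 0.0209
grasp_force: 59.2
```

```bash
python3 - <<'E'
from h import *
y=-.105+np.pi; move([.6097,-.2576,.0365],y)
E
```

```text
shift [-0.022 -0.02   1.362] eef [ 0.6088 -0.2565  0.1046] yaw 3.0384
w [-0.    -0.017  0.021]
```

Request:
drive_tool(
  rows=[
    {"dx": -0.02,"dy": -0.02,"dz": 0.5,"wx": 0,"wy": 0,"wz": 0,"hand": 10},
    {"dx": -0.02,"dy": -0.02,"dz": 0.9,"wx": 0,"wy": 0,"wz": 0,"hand": 10},
    {"dx": -0.02,"dy": -0.02,"dz": 1.2,"wx": 0,"wy": 0,"wz": 0,"hand": 10},
    {"dx": -0.02,"dy": -0.02,"dz": 1.36,"wx": 0,"wy": 0,"wz": 0,"hand": 10},
    {"dx": -0.02,"dy": -0.02,"dz": 1.36,"wx": 0,"wy": 0,"wz": 0,"hand": 10},
    {"dx": -0.02,"dy": -0.02,"dz": 1.36,"wx": 0,"wy": 0,"wz": 0,"hand": 10},
    {"dx": -0.02,"dy": -0.02,"dz": 1.36,"wx": 0,"wy": 0,"wz": 0,"hand": 60},
    {"dx": -0.02,"dy": -0.02,"dz": 1.36,"wx": 0,"wy": 0,"wz": 0,"hand": 60},
    {"dx": -0.02,"dy": -0.02,"dz": 1.36,"wx": 0,"wy": 0,"wz": 0,"hand": 60},
    {"dx": -0.02,"dy": -0.02,"dz": 1.36,"wx": 0,"wy": 0,"wz": 0,"hand": 60},
    {"dx": -0.02,"dy": -0.02,"dz": 0.4,"wx": 0,"wy": 0,"wz": 0,"hand": 60},
    {"dx": -0.02,"dy": -0.02,"dz": -0.4,"wx": 0,"wy": 0,"wz": 0,"hand": 60},
    {"dx": -0.02,"dy": -0.02,"dz": -0.6,"wx": 0,"wy": 0,"wz": 0,"hand": 60},
    {"dx": -0.02,"dy": -0.02,"dz": -0.6,"wx": 0,"wy": 0,"wz": 0,"hand": 60},
  ],
)

```text
clock: 17.75
eef_pos: [0.6115, -0.2597, 0.1373]
tool_rot: [0.052, 0.999, -0.001, 0.002]
ft_force: [-0.0, 0.5, -0.3]
grip_width: 0.0602
grasp_force: 0.0
```

```bash
python3 - <<'E'
from h import *
o=bot.get_obs();im=bot.camera('wrist');K=cam('wrist',o)
for d in bot.outline_of('wrist','small_brass_center')[:1]: print(round(d['score'],2),[round(v) for v in d['extent']],np.round(fit(K,'small_brass',d['region'],.014),4))
y=.06+np.pi; move([.488,.316,.13],y)
E
```

```text
0.95 [318, 230, 37, 77] [ 0.6099 -0.2579 -0.0905  0.9142]
shift [ 3.614 11.177  0.076] eef [ 0.6092 -0.2587  0.1331] yaw 3.0366
w [ 0.007 -0.035 -1.89 ]
```

Small brass is centred on the blue pad. Now the stone.

Request:
drive_tool(
  rows=[
    {"dx": 3.61,"dy": 11.18,"dz": 0.07,"wx": 0,"wy": 0,"wz": -1.89,"hand": 60},
    {"dx": 3.61,"dy": 11.18,"dz": 0.07,"wx": 0,"wy": 0,"wz": -1.89,"hand": 60},
    {"dx": 3.61,"dy": 11.18,"dz": 0.07,"wx": 0,"wy": 0,"wz": -1.89,"hand": 60},
    {"dx": 3.61,"dy": 11.18,"dz": 0.07,"wx": 0,"wy": 0,"wz": -1.89,"hand": 60},
    {"dx": 3.61,"dy": 11.18,"dz": 0.07,"wx": 0,"wy": 0,"wz": -1.89,"hand": 60},
    {"dx": 3.61,"dy": 11.18,"dz": 0.07,"wx": 0,"wy": 0,"wz": -1.89,"hand": 60},
    {"dx": 3.61,"dy": 11.18,"dz": 0.07,"wx": 0,"wy": 0,"wz": -1.89,"hand": 60},
    {"dx": 3.61,"dy": 11.18,"dz": 0.07,"wx": 0,"wy": 0,"wz": -1.89,"hand": 60},
    {"dx": 3.61,"dy": 11.18,"dz": 0.07,"wx": 0,"wy": 0,"wz": -1.89,"hand": 60},
    {"dx": 3.61,"dy": 11.18,"dz": 0.07,"wx": 0,"wy": 0,"wz": -1.89,"hand": 60},
    {"dx": 3.61,"dy": 11.18,"dz": 0.07,"wx": 0,"wy": 0,"wz": -1.89,"hand": 60},
    {"dx": 3.61,"dy": 11.18,"dz": 0.07,"wx": 0,"wy": 0,"wz": -1.89,"hand": 60},
    {"dx": 3.61,"dy": 11.18,"dz": 0.07,"wx": 0,"wy": 0,"wz": -1.89,"hand": 60},
    {"dx": 3.61,"dy": 11.18,"dz": 0.07,"wx": 0,"wy": 0,"wz": -1.89,"hand": 60},
    {"dx": 3.61,"dy": 11.18,"dz": 0.07,"wx": 0,"wy": 0,"wz": -1.89,"hand": 60},
    {"dx": 3.61,"dy": 11.18,"dz": 0.07,"wx": 0,"wy": 0,"wz": -1.89,"hand": 60},
    {"dx": 3.61,"dy": 11.18,"dz": 0.07,"wx": 0,"wy": 0,"wz": -1.89,"hand": 60},
  ],
)

```text
clock: 19.55
eef_pos: [0.4892, 0.3145, 0.1307]
tool_rot: [-0.029, 1.0, -0.0, -0.001]
ft_force: [-0.2, -0.1, 0.4]
grip_width: 0.0598
grasp_force: 0.0
```

```bash
python3 - <<'E'
from h import *
o=bot.get_obs();im=bot.camera('wrist');K=cam('wrist',o);cv2.imwrite('pics/w7.png',im[:,:,::-1])
for t in('stone','large_brass'):
  for d in bot.outline_of('wrist',t+'_center')[:2]: print(t,round(d['score'],2),[round(v) for v in d['extent']],np.round(fit(K,t,d['region'],.004),4))
y=.06+np.pi; move([.488,.316,.022],y)
E
```

```text
stone 0.77 [509, 472, 50, 16] [ 0.6993  0.4613 -0.1589  0.9446]
stone 0.67 [317, 231, 63, 130] [0.4884 0.3162 0.0595 0.9696]
large_brass 0.73 [298, 368, 58, 95] [0.5829 0.309  0.1435 0.9428]
shift [0.021 0.019 2.181] eef [0.4892 0.3151 0.131 ] yaw -3.0829
w [ 0.003 -0.015 -0.015]
```

View pics/w7.png

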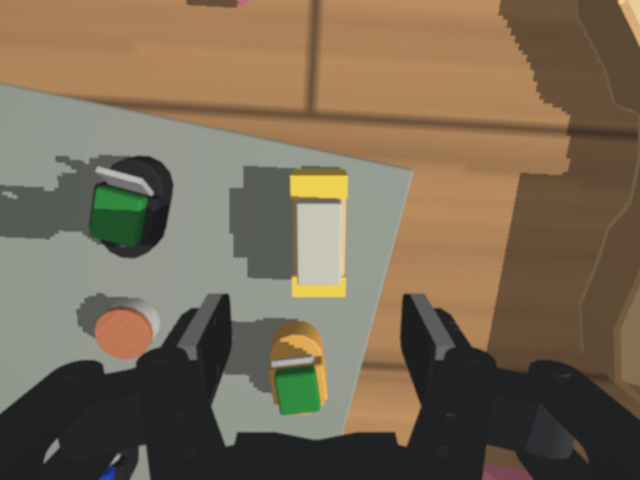

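The stone is straight below at (319,232), fit IoU 0.97. The large brass is at (298,368) and the iron at (131,206), well clear of the fingers.

Request:
drive_tool(
  rows=[
    {"dx": 0.02,"dy": 0.02,"dz": 1.0,"wx": 0,"wy": 0,"wz": 0,"hand": 60},
    {"dx": 0.02,"dy": 0.02,"dz": 1.7,"wx": 0,"wy": 0,"wz": 0,"hand": 60},
    {"dx": 0.02,"dy": 0.02,"dz": 2.1,"wx": 0,"wy": 0,"wz": 0,"hand": 60},
    {"dx": 0.02,"dy": 0.02,"dz": 2.24,"wx": 0,"wy": 0,"wz": 0,"hand": 60},
    {"dx": 0.02,"dy": 0.02,"dz": 2.24,"wx": 0,"wy": 0,"wz": 0,"hand": 60},
    {"dx": 0.02,"dy": 0.02,"dz": 2.24,"wx": 0,"wy": 0,"wz": 0,"hand": 60},
    {"dx": 0.02,"dy": 0.02,"dz": 2.24,"wx": 0,"wy": 0,"wz": 0,"hand": 18},
    {"dx": 0.02,"dy": 0.02,"dz": 2.24,"wx": 0,"wy": 0,"wz": 0,"hand": 18},
    {"dx": 0.02,"dy": 0.02,"dz": 2.24,"wx": 0,"wy": 0,"wz": 0,"hand": 18},
    {"dx": 0.02,"dy": 0.02,"dz": 2.24,"wx": 0,"wy": 0,"wz": 0,"hand": 18},
    {"dx": 0.02,"dy": 0.02,"dz": 2.24,"wx": 0,"wy": 0,"wz": 0,"hand": 18},
    {"dx": 0.02,"dy": 0.02,"dz": 2.24,"wx": 0,"wy": 0,"wz": 0,"hand": 18},
  ],
)

```text
clock: 20.9
eef_pos: [0.4888, 0.3174, 0.0206]
tool_rot: [-0.03, 1.0, 0.001, 0.001]
ft_force: [-0.1, 0.3, 6.2]
grip_width: 0.029
grasp_force: 61.0
```

```bash
python3 - <<'E'
from h import *
y=-.105+np.pi; move([.5073,-.2472,.11],y)
E
```

```text
shift [  0.305 -11.292  -1.805] eef [0.4888 0.3174 0.0206] yaw -3.0816
w [0.019 0.015 1.89 ]
```

Request:
drive_tool(
  rows=[
    {"dx": 0,"dy": 0,"dz": -0.9,"wx": 0,"wy": 0,"wz": 0,"hand": 18},
    {"dx": 0,"dy": 0,"dz": -1.8,"wx": 0,"wy": 0,"wz": 0,"hand": 18},
    {"dx": 0,"dy": 0,"dz": -1.8,"wx": 0,"wy": 0,"wz": 0,"hand": 18},
    {"dx": 0.3,"dy": -11.29,"dz": -1.8,"wx": 0,"wy": 0,"wz": 1.89,"hand": 18},
    {"dx": 0.3,"dy": -11.29,"dz": -1.8,"wx": 0,"wy": 0,"wz": 1.89,"hand": 18},
    {"dx": 0.3,"dy": -11.29,"dz": -1.8,"wx": 0,"wy": 0,"wz": 1.89,"hand": 18},
    {"dx": 0.3,"dy": -11.29,"dz": -1.8,"wx": 0,"wy": 0,"wz": 1.89,"hand": 18},
    {"dx": 0.3,"dy": -11.29,"dz": -1.8,"wx": 0,"wy": 0,"wz": 1.89,"hand": 18},
    {"dx": 0.3,"dy": -11.29,"dz": -1.8,"wx": 0,"wy": 0,"wz": 1.89,"hand": 18},
    {"dx": 0.3,"dy": -11.29,"dz": -1.8,"wx": 0,"wy": 0,"wz": 1.89,"hand": 18},
    {"dx": 0.3,"dy": -11.29,"dz": -1.8,"wx": 0,"wy": 0,"wz": 1.89,"hand": 18},
    {"dx": 0.3,"dy": -11.29,"dz": -1.8,"wx": 0,"wy": 0,"wz": 1.89,"hand": 18},
    {"dx": 0.3,"dy": -11.29,"dz": -1.8,"wx": 0,"wy": 0,"wz": 1.89,"hand": 18},
    {"dx": 0.3,"dy": -11.29,"dz": -1.8,"wx": 0,"wy": 0,"wz": 1.89,"hand": 18},
    {"dx": 0.3,"dy": -11.29,"dz": -1.8,"wx": 0,"wy": 0,"wz": 1.89,"hand": 18},
    {"dx": 0.3,"dy": -11.29,"dz": -1.8,"wx": 0,"wy": 0,"wz": 1.89,"hand": 18},
    {"dx": 0.3,"dy": -11.29,"dz": -1.8,"wx": 0,"wy": 0,"wz": 1.89,"hand": 18},
    {"dx": 0.3,"dy": -11.29,"dz": -1.8,"wx": 0,"wy": 0,"wz": 1.89,"hand": 18},
    {"dx": 0.3,"dy": -11.29,"dz": -1.8,"wx": 0,"wy": 0,"wz": 1.89,"hand": 18},
  ],
)

```text
clock: 22.8
eef_pos: [0.5067, -0.2458, 0.1087]
tool_rot: [0.051, 0.999, 0.0, -0.001]
ft_force: [0.1, 0.0, -2.8]
grip_width: 0.0291
grasp_force: 60.4
```

```bash
python3 - <<'E'
from h import *
y=-.105+np.pi; move([.5073,-.2472,.0312],y)
E
```

```text
shift [-0.018 -0.026  1.551] eef [ 0.5067 -0.2458  0.1087] yaw 3.0391
w [ 0.004 -0.024  0.029]
```

Request:
drive_tool(
  rows=[
    {"dx": -0.02,"dy": -0.02,"dz": 0.6,"wx": 0,"wy": 0,"wz": 0,"hand": 18},
    {"dx": -0.02,"dy": -0.02,"dz": 1.1,"wx": 0,"wy": 0,"wz": 0,"hand": 18},
    {"dx": -0.02,"dy": -0.02,"dz": 1.4,"wx": 0,"wy": 0,"wz": 0,"hand": 18},
    {"dx": -0.02,"dy": -0.02,"dz": 1.55,"wx": 0,"wy": 0,"wz": 0,"hand": 18},
    {"dx": -0.02,"dy": -0.02,"dz": 1.55,"wx": 0,"wy": 0,"wz": 0,"hand": 18},
    {"dx": -0.02,"dy": -0.02,"dz": 1.55,"wx": 0,"wy": 0,"wz": 0,"hand": 18},
    {"dx": -0.02,"dy": -0.02,"dz": 1.55,"wx": 0,"wy": 0,"wz": 0,"hand": 60},
    {"dx": -0.02,"dy": -0.02,"dz": 1.55,"wx": 0,"wy": 0,"wz": 0,"hand": 60},
    {"dx": -0.02,"dy": -0.02,"dz": 1.55,"wx": 0,"wy": 0,"wz": 0,"hand": 60},
    {"dx": -0.02,"dy": -0.02,"dz": 1.55,"wx": 0,"wy": 0,"wz": 0,"hand": 60},
    {"dx": -0.02,"dy": -0.02,"dz": 0.6,"wx": 0,"wy": 0,"wz": 0,"hand": 60},
    {"dx": -0.02,"dy": -0.02,"dz": -0.3,"wx": 0,"wy": 0,"wz": 0,"hand": 60},
    {"dx": -0.02,"dy": -0.02,"dz": -0.5,"wx": 0,"wy": 0,"wz": 0,"hand": 60},
    {"dx": -0.02,"dy": -0.02,"dz": -0.5,"wx": 0,"wy": 0,"wz": 0,"hand": 60},
  ],
)

```text
clock: 24.2
eef_pos: [0.5093, -0.2496, 0.1365]
tool_rot: [0.052, 0.999, -0.001, 0.002]
ft_force: [0.8, -0.4, -0.6]
grip_width: 0.0599
grasp_force: 0.0
```

```bash
python3 - <<'E'
from h import *
o=bot.get_obs();im=bot.camera('wrist');K=cam('wrist',o)
for d in bot.outline_of('wrist','stone_center')[:2]: print(round(d['score'],2),[round(v) for v in d['extent']],np.round(fit(K,'stone',d['region'],.014),4))
y=.143+np.pi; move([.5825,.309,.13],y)
E
```

```text
0.74 [493, 354, 45, 35] [ 0.617  -0.1455  0.5468  0.0935]
0.65 [320, 231, 60, 134] [ 0.508  -0.2482  3.038   0.9811]
shift [-0.335 11.245  0.06 ] eef [ 0.5069 -0.2484  0.1328] yaw 3.0365
w [ 0.009 -0.032 -2.842]
```

The stone is centred on the yellow pad. Now the large brass.

Request:
drive_tool(
  rows=[
    {"dx": -0.33,"dy": 11.24,"dz": 0.06,"wx": 0,"wy": 0,"wz": -2.84,"hand": 65},
    {"dx": -0.33,"dy": 11.24,"dz": 0.06,"wx": 0,"wy": 0,"wz": -2.84,"hand": 65},
    {"dx": -0.33,"dy": 11.24,"dz": 0.06,"wx": 0,"wy": 0,"wz": -2.84,"hand": 65},
    {"dx": -0.33,"dy": 11.24,"dz": 0.06,"wx": 0,"wy": 0,"wz": -2.84,"hand": 65},
    {"dx": -0.33,"dy": 11.24,"dz": 0.06,"wx": 0,"wy": 0,"wz": -2.84,"hand": 65},
    {"dx": -0.33,"dy": 11.24,"dz": 0.06,"wx": 0,"wy": 0,"wz": -2.84,"hand": 65},
    {"dx": -0.33,"dy": 11.24,"dz": 0.06,"wx": 0,"wy": 0,"wz": -2.84,"hand": 65},
    {"dx": -0.33,"dy": 11.24,"dz": 0.06,"wx": 0,"wy": 0,"wz": -2.84,"hand": 65},
    {"dx": -0.33,"dy": 11.24,"dz": 0.06,"wx": 0,"wy": 0,"wz": -2.84,"hand": 65},
    {"dx": -0.33,"dy": 11.24,"dz": 0.06,"wx": 0,"wy": 0,"wz": -2.84,"hand": 65},
    {"dx": -0.33,"dy": 11.24,"dz": 0.06,"wx": 0,"wy": 0,"wz": -2.84,"hand": 65},
    {"dx": -0.33,"dy": 11.24,"dz": 0.06,"wx": 0,"wy": 0,"wz": -2.84,"hand": 65},
    {"dx": -0.33,"dy": 11.24,"dz": 0.06,"wx": 0,"wy": 0,"wz": -2.84,"hand": 65},
    {"dx": -0.33,"dy": 11.24,"dz": 0.06,"wx": 0,"wy": 0,"wz": -2.84,"hand": 65},
    {"dx": -0.33,"dy": 11.24,"dz": 0.06,"wx": 0,"wy": 0,"wz": -2.84,"hand": 65},
    {"dx": -0.33,"dy": 11.24,"dz": 0.06,"wx": 0,"wy": 0,"wz": -2.84,"hand": 65},
    {"dx": -0.33,"dy": 11.24,"dz": 0.06,"wx": 0,"wy": 0,"wz": -2.84,"hand": 65},
  ],
)

```text
clock: 26.0
eef_pos: [0.5832, 0.307, 0.1311]
tool_rot: [-0.07, 0.998, 0.0, -0.001]
ft_force: [0.2, 0.5, -0.2]
grip_width: 0.065
grasp_force: 0.0
```

```bash
python3 - <<'E'
from h import *
o=bot.get_obs();im=bot.camera('wrist');K=cam('wrist',o)
for d in bot.outline_of('wrist','large_brass_center')[:2]: print(round(d['score'],2),[round(v) for v in d['extent']],np.round(fit(K,'large_brass',d['region'],.004),4))
y=.143+np.pi; move([.5825,.309,.023],y)
E
```

```text
0.83 [320, 234, 64, 102] [0.5833 0.3092 0.171  0.9434]
shift [0.007 0.029 2.164] eef [0.5832 0.3076 0.1312] yaw -3.0
w [ 0.005 -0.012 -0.016]
```

Request:
drive_tool(
  rows=[
    {"dx": 0,"dy": 0.03,"dz": 1.0,"wx": 0,"wy": 0,"wz": -0.2,"hand": 65},
    {"dx": 0,"dy": 0.03,"dz": 1.7,"wx": 0,"wy": 0,"wz": -0.2,"hand": 65},
    {"dx": 0,"dy": 0.03,"dz": 2.05,"wx": 0,"wy": 0,"wz": -0.2,"hand": 65},
    {"dx": 0,"dy": 0.03,"dz": 2.16,"wx": 0,"wy": 0,"wz": -0.2,"hand": 65},
    {"dx": 0,"dy": 0.03,"dz": 2.16,"wx": 0,"wy": 0,"wz": -0.2,"hand": 65},
    {"dx": 0,"dy": 0.03,"dz": 2.16,"wx": 0,"wy": 0,"wz": -0.2,"hand": 65},
    {"dx": 0,"dy": 0.03,"dz": 2.16,"wx": 0,"wy": 0,"wz": -0.2,"hand": 20},
    {"dx": 0,"dy": 0.03,"dz": 2.16,"wx": 0,"wy": 0,"wz": -0.2,"hand": 20},
    {"dx": 0,"dy": 0.03,"dz": 2.16,"wx": 0,"wy": 0,"wz": -0.2,"hand": 20},
    {"dx": 0,"dy": 0.03,"dz": 2.16,"wx": 0,"wy": 0,"wz": -0.2,"hand": 20},
    {"dx": 0,"dy": 0.03,"dz": 2.16,"wx": 0,"wy": 0,"wz": -0.2,"hand": 20},
    {"dx": 0,"dy": 0.03,"dz": 2.16,"wx": 0,"wy": 0,"wz": -0.2,"hand": 20},
  ],
)

```text
clock: 27.3
eef_pos: [0.5837, 0.3105, 0.0246]
tool_rot: [-0.08, 0.997, 0.001, 0.001]
ft_force: [-0.6, -0.2, 6.7]
grip_width: 0.0328
grasp_force: 61.3
```

```bash
python3 - <<'E'
from h import *
y=-.105+np.pi; move([.5186,-.1384,.11],y)
E
```

```text
shift [ 2.715 -8.653 -1.722] eef [0.5837 0.3105 0.0246] yaw -2.9813
w [0.016 0.018 3.04 ]
```

Request:
drive_tool(
  rows=[
    {"dx": 0,"dy": 0,"dz": -0.9,"wx": 0,"wy": 0,"wz": 0,"hand": 20},
    {"dx": 0,"dy": 0,"dz": -1.75,"wx": 0,"wy": 0,"wz": 0,"hand": 20},
    {"dx": 0,"dy": 0,"dz": -1.75,"wx": 0,"wy": 0,"wz": 0,"hand": 20},
    {"dx": 2.71,"dy": -8.65,"dz": -1.75,"wx": 0,"wy": 0,"wz": 3.04,"hand": 20},
    {"dx": 2.71,"dy": -8.65,"dz": -1.75,"wx": 0,"wy": 0,"wz": 3.04,"hand": 20},
    {"dx": 2.71,"dy": -8.65,"dz": -1.75,"wx": 0,"wy": 0,"wz": 3.04,"hand": 20},
    {"dx": 2.71,"dy": -8.65,"dz": -1.75,"wx": 0,"wy": 0,"wz": 3.04,"hand": 20},
    {"dx": 2.71,"dy": -8.65,"dz": -1.75,"wx": 0,"wy": 0,"wz": 3.04,"hand": 20},
    {"dx": 2.71,"dy": -8.65,"dz": -1.75,"wx": 0,"wy": 0,"wz": 3.04,"hand": 20},
    {"dx": 2.71,"dy": -8.65,"dz": -1.75,"wx": 0,"wy": 0,"wz": 3.04,"hand": 20},
    {"dx": 2.71,"dy": -8.65,"dz": -1.75,"wx": 0,"wy": 0,"wz": 3.04,"hand": 20},
    {"dx": 2.71,"dy": -8.65,"dz": -1.75,"wx": 0,"wy": 0,"wz": 3.04,"hand": 20},
    {"dx": 2.71,"dy": -8.65,"dz": -1.75,"wx": 0,"wy": 0,"wz": 3.04,"hand": 20},
    {"dx": 2.71,"dy": -8.65,"dz": -1.75,"wx": 0,"wy": 0,"wz": 3.04,"hand": 20},
    {"dx": 2.71,"dy": -8.65,"dz": -1.75,"wx": 0,"wy": 0,"wz": 3.04,"hand": 20},
    {"dx": 2.71,"dy": -8.65,"dz": -1.75,"wx": 0,"wy": 0,"wz": 3.04,"hand": 20},
  ],
)

```text
clock: 28.9
eef_pos: [0.518, -0.137, 0.11]
tool_rot: [0.051, 0.999, 0.0, -0.001]
ft_force: [0.6, 0.8, -0.6]
grip_width: 0.0323
grasp_force: 60.7
```

```bash
python3 - <<'E'
from h import *
y=-.105+np.pi; move([.5186,-.1384,.0352],y)
E
```

```text
shift [-0.019 -0.026  1.496] eef [ 0.518 -0.137  0.11 ] yaw 3.039
w [ 0.004 -0.025  0.028]
```

Request:
drive_tool(
  rows=[
    {"dx": -0.02,"dy": -0.02,"dz": 0.6,"wx": 0,"wy": 0,"wz": 0,"hand": 20},
    {"dx": -0.02,"dy": -0.02,"dz": 1.1,"wx": 0,"wy": 0,"wz": 0,"hand": 20},
    {"dx": -0.02,"dy": -0.02,"dz": 1.4,"wx": 0,"wy": 0,"wz": 0,"hand": 20},
    {"dx": -0.02,"dy": -0.02,"dz": 1.5,"wx": 0,"wy": 0,"wz": 0,"hand": 20},
    {"dx": -0.02,"dy": -0.02,"dz": 1.5,"wx": 0,"wy": 0,"wz": 0,"hand": 20},
    {"dx": -0.02,"dy": -0.02,"dz": 1.5,"wx": 0,"wy": 0,"wz": 0,"hand": 20},
    {"dx": -0.02,"dy": -0.02,"dz": 1.5,"wx": 0,"wy": 0,"wz": 0,"hand": 60},
    {"dx": -0.02,"dy": -0.02,"dz": 1.5,"wx": 0,"wy": 0,"wz": 0,"hand": 60},
    {"dx": -0.02,"dy": -0.02,"dz": 1.5,"wx": 0,"wy": 0,"wz": 0,"hand": 60},
    {"dx": -0.02,"dy": -0.02,"dz": 1.5,"wx": 0,"wy": 0,"wz": 0,"hand": 60},
    {"dx": -0.02,"dy": -0.02,"dz": 0.6,"wx": 0,"wy": 0,"wz": 0,"hand": 60},
    {"dx": -0.02,"dy": -0.02,"dz": -0.3,"wx": 0,"wy": 0,"wz": 0,"hand": 60},
    {"dx": 1.0,"dy": -0.02,"dz": -1.5,"wx": 0,"wy": 0,"wz": 0,"hand": 60},
    {"dx": 2.0,"dy": -0.02,"dz": -2.4,"wx": 0,"wy": 0,"wz": 0,"hand": 60},
    {"dx": 2.0,"dy": -0.02,"dz": -2.4,"wx": 0,"wy": 0,"wz": 0,"hand": 60},
    {"dx": 2.0,"dy": -0.02,"dz": -2.4,"wx": 0,"wy": 0,"wz": 0,"hand": 60},
    {"dx": 2.0,"dy": -0.02,"dz": -2.4,"wx": 0,"wy": 0,"wz": 0,"hand": 60},
  ],
)

```text
clock: 30.6
eef_pos: [0.419, -0.1295, 0.2316]
tool_rot: [0.053, 0.999, -0.0, 0.001]
ft_force: [0.0, -0.3, -0.8]
grip_width: 0.0599
grasp_force: 0.0
```

```bash
python3 - <<'E'
from h import *
o=bot.get_obs();im=bot.camera('wrist');K=cam('wrist',o);cv2.imwrite('pics/w9.png',im[:,:,::-1])
print(o['eef_pos'].round(3))
for t in('large_brass','medium_brass','small_brass','stone'):
  for d in bot.outline_of('wrist',t+'_center')[:2]: print(t,round(d['score'],2),[round(v) for v in d['extent']],np.round(fit(K,t,d['region'],.014),4))
E
```

```text
[ 0.419 -0.129  0.232]
large_brass 0.93 [319, 314, 45, 68] [ 0.5186 -0.1389 -0.1644  0.9317]
large_brass 0.47 [226, 402, 26, 85] [ 0.6063 -0.2303 -0.3388  0.4353]
medium_brass 0.85 [315, 411, 36, 61] [ 0.62   -0.1506 -0.1038  0.8455]
medium_brass 0.68 [320, 305, 62, 98] [ 0.4835 -0.1343  1.4769  0.4073]
small_brass 0.45 [318, 314, 43, 70] [ 0.521  -0.1387 -0.7709  0.6465]
stone 0.67 [188, 302, 47, 64] [ 0.4902 -0.2543 -0.8171  0.5086]
```

View pics/w9.png

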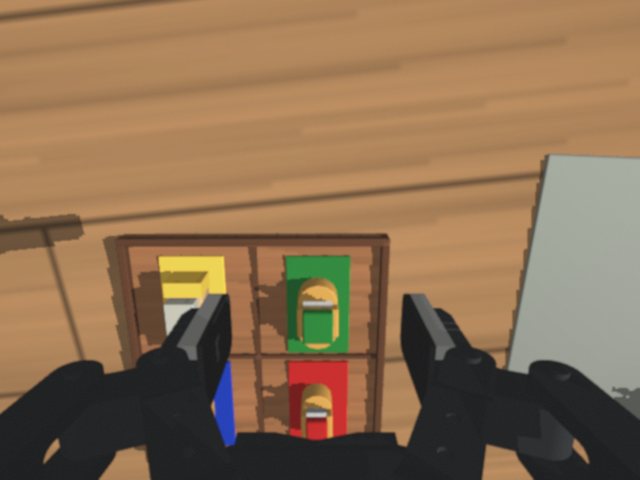

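Large brass (319,314) and medium brass (315,411) are centred on their pads. One last overall check before handing in.

```bash
python3 - <<'E'
from h import *
im=bot.camera('scene');cv2.imwrite('pics/s9.png',im[:,:,::-1])
E
```

```text
(no output)
```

View pics/s9.png

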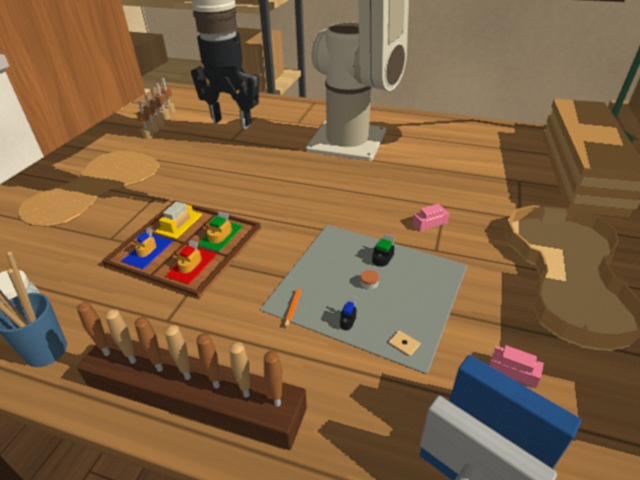

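All four items stand on their own pads: stone (177,217), large brass (219,230), small brass (146,244) and medium brass (188,261). The irons at (383,250) and (348,315) have not moved.

```bash
python3 -c "
from workcell import bot
print(bot.job_done())"
```

```text
the job is handed in; nothing more can be done
None
```

The job is handed in: the three brass planes and the yellow-ended stone stand upright on their own pads, measured within about 2 mm of centre, and the two iron planes were not touched; handing in returned no verdict.

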